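# Pry the green control board out of its socket with the ejector levers

## Task

The green circuit board of the furnace control has to come out for repair. Swing both orange ejector levers of its dock all the way outward, so that the board is pried up out of its connector at both ends and stands loose and upright between its guides; leave it there, and leave the blue board in the other dock seated.

Things in the scene. Friction and masses are not known exactly. Their poses are not given: they have to be found in the camera images.
- green_board: Green plug-in board standing on edge in a fixed dock (base 150x70x8 mm): plate 96 mm long (y), 6 thick (x), 38 tall (z up), finned heat sink on -x face, 0.15 kg, loose. Origin: middle of the plate's lower edge, 20 mm above the worktop when seated; top edge then at 58 mm. An 8 mm deep tongue below sits in the connector; white guides reach 46 mm. Free space above, between the levers.
- green_lever_left (a joint): Orange lever beyond the board's +y end, pivot 61 mm from board middle, 26 mm above worktop, axis along board x. 0 = closed: stem upright, 14 mm wide, 8 thick, top at 102 mm, flat inner face 57 mm from board middle, thumb ledge outward. Push the upper stem outward: value grows, a toe lifts that board end about 14 mm. 0.75 rad = stop. Hinge friction 0.12 N m (2-3 N): it stays where left.
- green_lever_right (a joint): The same kind of lever beyond the board's -y end, 61 mm from the board's middle; also 0 = closed and upright, growing as its top swings outward (away from the board), 0.75 rad = fully out at its stop, where the stem's top is about 80 mm high and 110 mm from the board's middle.
- blue_board: Blue plug-in board (black chips and one white block on its -x face), same size and origin as the green one, seated in a second dock of the same kind with the same two orange levers, closed. It must stay seated.

How it is judged:
At the end, for the whole second after the job is handed in: Both levers of the green board's dock are swung out by more than 0.5 rad; the green board rests in its dock with its origin 27 to 45 mm above the worktop (seated: 20 mm), within 10 degrees of upright and still; the blue board is within 5 mm of where it was (value of joint each of green_lever_left, green_lever_right above 0.5 rad and height (world z) of green_board between 0.027 and 0.045 m and angle between green_board's own z axis and vertical below 0.175 rad and linear speed of green_board below 0.02 m/s and distance of blue_board from where it was at the start of the episode below 0.005 m); the robot touches nothing.
It fails at once if the blue board is pried up or displaced by more than 5 mm (distance of blue_board from where it was at the start of the episode above 0.005 m).
It fails at once if the green board is pulled up out of its guides (origin more than 60 mm high) (height (world z) of green_board above 0.06 m).
It also fails if it takes over 40 s, if anything falls off the work surface, if the arm or the gripper's body presses on something with over 40 N, if the wrist force passes 120 N, or if a joint passes its speed limit or range.

## Robot

A 7-joint arm with a two-finger parallel gripper is mounted at the origin on a cart in front of the work surface, level with it; the furniture and walls round the work are solid. World frame = base frame: x ahead of the robot, y to its left, z up, the work surface at z = 0. Lengths are in m, angles in rad, forces in N, time in s.
With the tool pointing down it reaches from about 0.425 to 0.975 m from the base axis. Payload 16.7 kg.
Tool frame: the origin (TCP) lies on the centre line of the jaws, within the pads' length; the fingertips stand 14 mm ahead of it and the grasp point (between the pads) lies 5 mm behind it; z points along the fingers, y is the line along which they close (so a half turn about z gives the same grasp; the last joint's range is limited). The gripper opens to 85 mm and grips with 20 to 120 N. Pads are 22 mm wide; open, the fingers measure 114 mm over their backs; the gripper's body (76 mm by 85 mm) begins 54 mm behind the grasp point. The pads swing forward as they close: fully open they stand 13 mm farther back than shut.
Start: joints at [-1.308, 0.426, 0.074, 1.606, -0.034, 1.111, -0.067], TCP at [0.27, 0.619, 0.245] pointing down, gripper open.
Joint ranges: [-2.85, 2.85], [-0.5, 2.14], [-1.23, 1.37], [0.21, 2.46], [-1.02, 4.16], [0.16, 2.05], [-2.73, 2.73]. Speed limits (rad/s): [1.89, 1.89, 2.39, 2.39, 3.01, 3.01, 3.01].

## Interface

Orientations are given as a rotation vector (axis times angle).
In Python, from cell import manip gives the robot as it stands. The module is installed in compiled form; this text tells all that it offers.
- The arm moves only by the tool drive_tool, never from a script. Its argument "steps" is a list of rows, each an object of numbers: "dx", "dy", "dz": the shift along the tool's x, y, z in mm; "wx", "wy", "wz": the turn, a rotation vector about the tool's x, y, z in degrees; "fingers": the closure, from -1 (fully open) to 1 (shut). A call has exactly 10 rows; each row shifts and turns the commanded pose from where the row before left it, along the tool's axes as they then stand; what a row does not reach is not made up. A row lasts 1/8 s, in which the tool goes at most 62.5 mm and 10.7 degrees, less where a joint would pass 70% of its speed; a pose out of reach is approached as far as the arm can. A call with a gripper value outside its range is refused whole. The fingers move at their own pace and stop on an object; the grip force is fixed at half the most. Time passes only in rows, so rows that do not move let the fingers close, or fill a call up. It gives the time, the measured TCP pose, the force, the opening and the grip force at its end, in the units of the state.
- manip.observe(): the state, without advancing time (a new reading comes with each control period).
- manip.camera(name): name is "scene" or "top"; returns a dict with "frame" (384x512x3 uint8, red, green, blue), "K" (3x3 intrinsics, pixels), "cam_to_world" (4x4, takes a point from camera to world coordinates). Camera axes: x right, y down, z forward; pixel columns grow to the right and rows downward; lengths in m; the calibration is good to about 2 mm. A picture is of the moment at which its call begins. There is no depth.
- manip.finish_job(): hands the job in; it is judged then, once.
The state is a dict: "time": time; "joint_positions": joint angles; "qvel": joint speeds; "effort": joint torques, N m; "tool_pos": TCP position; "eef_rot": TCP orientation; "contact_force": force on the tool from outside, world axes, zero at the start; "ft_torque": the same for the moment, N m; "gripper_width": opening from 0.0 (shut) to 1.0 (fully open); "grip_force": force on a finger pad.
Only numpy, scipy, OpenCV 4.12 (cv2) and the standard library are available. Lean on these libraries where they do the work, as an engineer would, in place of code of your own. Each camera call takes 0.05 s, during which the arm holds its last target. There are 200 camera calls.

## Working session

There is one attempt and no reset: what is moved stays moved. The work goes in short steps, Python scripts to look and compute and a tool call to move; the robot and the scene stay as the last step left them, time stands still between calls to the robot, and variables do not carry over. Pictures are saved under pics/ and viewed, at most 10 in all, crops included, and the job is handed in when it is done.

Besides the shell and the picture viewer there is one more tool, called after "Emit:" as a command line: name --argument value ..., lists and objects as JSON in quotes. drive_tool: Moves the arm, as the interface text tells. Its arguments: {"type":"object","properties":{"steps":{"type":"array","items":{"type":"object","properties":{"dx":{"type":"number"},"dy":{"type":"number"},"dz":{"type":"number"},"wx":{"type":"number"},"wy":{"type":"number"},"wz":{"type":"number"},"fingers":{"type":"number"}}}}},"required":["steps"]}

```bash
mkdir -p pics
python3 - <<'E'
from cell import manip
import cv2,numpy as np,pickle
d={}
for n in("scene","top"):
    c=manip.camera(n);d[n]=c
    cv2.imwrite(f"pics/{n}0.png",c["frame"][:,:,::-1])
    print(n,c["K"].round(1).tolist(),c["cam_to_world"].round(3).tolist())
    h=cv2.cvtColor(c["frame"],cv2.COLOR_RGB2HSV)
    for nm,lo,hi in(("orange",(8,150,120),(22,255,255)),("green",(40,80,40),(85,255,255)),("blue",(100,100,50),(125,255,255))):
        m=cv2.inRange(h,lo,hi);k,_,st,ce=cv2.connectedComponentsWithStats(m)
        for i in range(1,k):
            if st[i,4]>25:print(nm,st[i].tolist(),ce[i].round(1))
pickle.dump(d,open("d.pkl","wb"))
o=manip.observe();print(o)
E
```

```text
scene [[450.0, 0.0, 241.9], [0.0, 450.0, 193.7], [0.0, 0.0, 1.0]] [[0.813, -0.428, 0.395, 0.19], [-0.583, -0.615, 0.531, -0.293], [0.015, -0.662, -0.749, 0.7], [0.0, 0.0, 0.0, 1.0]]
orange [171, 148, 10, 6, 43] [175.6 150.3]
orange [256, 159, 10, 8, 52] [260.5 162.3]
orange [196, 192, 10, 7, 56] [200.6 194.9]
orange [294, 205, 11, 9, 65] [298.9 208.9]
orange [406, 331, 6, 12, 30] [408.1 336.6]
orange [413, 343, 19, 7, 50] [423.  346.8]
green [297, 84, 54, 34, 1276] [323.6  99.2]
green [0, 175, 13, 8, 50] [  6.2 179. ]
green [264, 183, 30, 37, 230] [280.6 202.9]
green [205, 198, 6, 9, 32] [207.3 203.1]
blue [84, 4, 45, 42, 717] [105.9  23.3]
blue [220, 21, 17, 20, 225] [227.9  30.6]
blue [270, 38, 21, 17, 293] [280.1  45.9]
blue [176, 42, 33, 35, 684] [191.7  62.5]
blue [281, 132, 47, 42, 1300] [303.5 150.1]
blue [417, 153, 17, 14, 168] [424.7 159.8]
blue [102, 163, 7, 16, 87] [104.7 170.2]
blue [180, 171, 16, 30, 84] [187.8 185. ]
blue [251, 284, 38, 27, 164] [267.2 301.7]
top [[479.2, 0.0, 256.7], [0.0, 479.2, 180.5], [0.0, 0.0, 1.0]] [[0.029, -0.993, 0.115, 0.405], [-0.999, -0.027,
[... 451 characters left out ...]
ay([-1.3084825 ,  0.4266724 ,  0.07380628,  1.6065606 , -0.03410852,
        1.1108152 , -0.06708579]), 'qvel': array([-1.05675530e-03, -2.45977781e-03,  1.22886033e-03, -2.07998756e-03,
        9.36245430e-05, -3.94524396e-05,  6.66212567e-05]), 'effort': array([ 8.76002479e-03, -9.51544118e+01,  3.77203703e+00, -4.64400566e+01,
        1.97198399e-02,  6.42820509e-03,  2.48800507e-05]), 'tool_pos': array([0.27003116, 0.61823169, 0.24466949]), 'eef_rot': array([-6.42243747e-01, -3.07505144e+00,  1.85843693e-03]), 'contact_force': array([-0.52555859,  0.40999234, -0.09927715]), 'ft_torque': array([-0.02638185, -0.01750762, -0.1104159 ]), 'grip_force': 0.0, 'gripper_width': 1.004122734736236}
```

View pics/scene0.png

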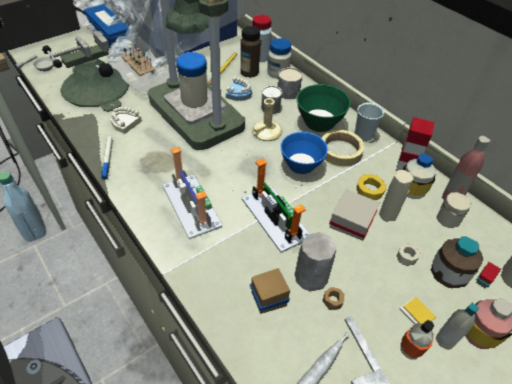

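View pics/top0.png

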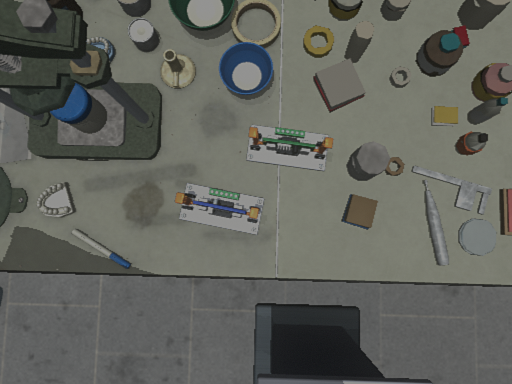

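The scene view shows two docks. The green one has levers at about (261,175) and (297,222), with a grey cylinder near its right end at (315,260). The blue one is further left. In the top view the green levers are at about (254,138) and (327,146), and the cylinder is at (372,160).

```bash
cat > h.py <<'E'
import numpy as np
def ray(c,u,v,z):
    T=c["cam_to_world"];d=T[:3,:3]@np.linalg.inv(c["K"])@[u,v,1];o=T[:3,3]
    return o+d*(z-o[2])/d[2]
def proj(c,p):
    T=c["cam_to_world"];q=c["K"]@(T[:3,:3].T@(np.array(p)-T[:3,3]));return q[:2]/q[2]
E
python3 - <<'E'
import pickle,cv2,numpy as np
from h import *
d=pickle.load(open("d.pkl","rb"))
t=d["top"]["frame"][110:230,170:400,::-1]; s=d["scene"]["frame"][140:290,150:350,::-1]
a=cv2.resize(t,None,fx=3.4,fy=3.4,interpolation=3)[:408,:780]; 
cv2.imwrite("pics/ct.png",a); cv2.imwrite("pics/cs.png",cv2.resize(s,None,fx=4,fy=4,interpolation=3)[:600])
h=cv2.cvtColor(d["top"]["frame"],cv2.COLOR_RGB2HSV)
m=cv2.inRange(h,(8,110,60),(25,255,255));m[:100]=0;m[240:]=0
k,_,st,ce=cv2.connectedComponentsWithStats(m)
for i in range(1,k):
    if st[i,4]>8:print(st[i].tolist(),ce[i].round(1),ray(d["top"],*ce[i],.1).round(3))
# dock plates
g=cv2.inRange(h,(0,0,140),(179,50,255));g[:100]=0;g[240:]=0
k,_,st,ce=cv2.connectedComponentsWithStats(g)
for i in range(1,k):
    if st[i,4]>150:print(st[i].tolist(),ce[i].round(1))
E
```

```text
[434, 106, 24, 17, 374] [445.8 114.2] [ 0.621 -0.152  0.1  ]
[249, 127, 10, 12, 87] [253.2 132.7] [0.58  0.176 0.1  ]
[464, 132, 18, 21, 61] [468.7 144. ] [ 0.57 -0.19  0.1 ]
[313, 137, 20, 16, 126] [324.9 144.6] [0.563 0.053 0.1  ]
[254, 141, 9, 4, 21] [258.  142.4] [0.563 0.167 0.1  ]
[175, 193, 13, 11, 108] [180.7 198. ] [0.465 0.295 0.1  ]
[189, 199, 4, 6, 11] [190.3 201.9] [0.458 0.278 0.1  ]
[246, 207, 13, 12, 80] [253.2 212.4] [0.444 0.172 0.1  ]
[252, 125, 30, 14, 173] [266.7 131.5]
[297, 132, 31, 12, 189] [312.1 137.6]
[247, 145, 79, 25, 902] [286.5 158.4]
[185, 184, 79, 28, 510] [223.3 196.4]
[45, 187, 25, 21, 317] [ 57.9 199.4]
[180, 205, 81, 29, 943] [219.8 219.7]
```

View pics/ct.png

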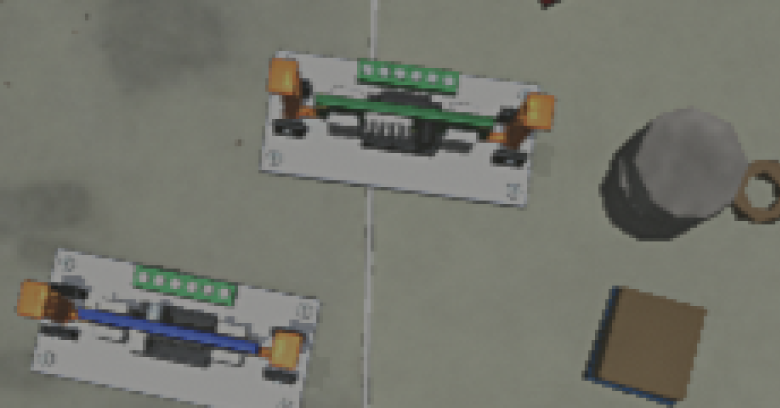

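View pics/cs.png

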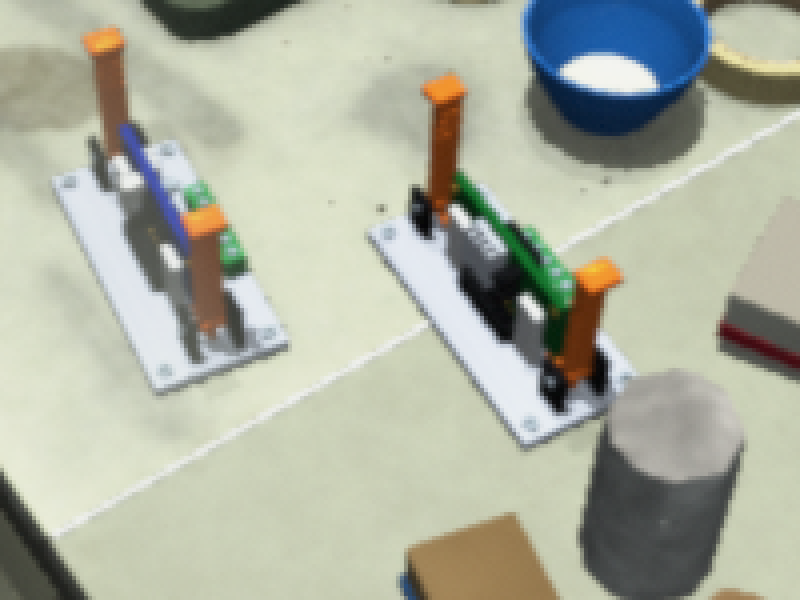

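The crops show, in full-image pixels of the top view:
- Green lever tops at (253.5,132.4) and (328.5,143.2).
- Green plate's top edge from (262.9,139.7) to (315,147.4).
- Cylinder top at (373,158).

In the scene view the cylinder top is at (319.5,247).

Run:
```python
import pickle,numpy as np
from h import *
d=pickle.load(open("d.pkl","rb"));t,s=d["top"],d["scene"]
def tri(a,b):
    A=[];B=[]
    for c,(u,v) in((t,a),(s,b)):
        T=c["cam_to_world"];r=T[:3,:3]@np.linalg.inv(c["K"])@[u,v,1];r/=np.linalg.norm(r)
        P=np.eye(3)-np.outer(r,r);A.append(P);B.append(P@T[:3,3])
    return np.linalg.solve(sum(A),sum(B))
L=ray(t,253.5,132.4,.102);R=ray(t,328.5,143.2,.102)
a=ray(t,262.9,139.7,.058);b=ray(t,315,147.4,.058)
print("levers",L,R,np.linalg.norm(L-R),(L+R)/2,np.degrees(np.arctan2((L-R)[0],(L-R)[1])))
print("board",a,b,np.linalg.norm(a-b),(a+b)/2,np.degrees(np.arctan2((a-b)[0],(a-b)[1])))
f=lambda x,y:(150+x/4,140+y/4)
print("tri L",tri((253.5,132.4),f(444,88)),"R",tri((328.5,143.2),f(597,272)))
print("cyl",tri((373.2,158),f(678,428)))
```

```text
levers [0.5801408  0.17527376 0.102     ] [0.56473424 0.04734475 0.102     ] 0.12885338244775638 [0.57243752 0.11130926 0.102     ] 6.867091523933616
board [0.57681949 0.15927327 0.058     ] [0.56522408 0.06564146 0.058     ] 0.09434707166200137 [0.57102178 0.11245736 0.058     ] 7.059598262109085
tri L [0.58028944 0.17507757 0.10276737] R [0.56514016 0.04710354 0.10360928]
cyl [ 0.54319341 -0.03023093  0.09595161]
```

Emit:
drive_tool --steps '[{"wz": -8.3,"fingers": 1},{"wz": -8.3,"fingers": 1},{"dx": -20,"dy": -45,"fingers": 1},{"dx": -20,"dy": -45,"fingers": 1},{"dx": -20,"dy": -45,"fingers": 1},{"dx": -20,"dy": -45,"fingers": 1},{"dx": -20,"dy": -45,"fingers": 1},{"dx": -20,"dy": -45,"fingers": 1},{"fingers": 1},{"fingers": 1}]'

```text
invalid input at $.steps[0]: expected keys dx, dy, dz, wx, wy, wz, fingers
```

Emit:
drive_tool --steps '[{"dx": 0,"dy": 0,"dz": 0,"wx": 0,"wy": 0,"wz": -8.3,"fingers": 1},{"dx": 0,"dy": 0,"dz": 0,"wx": 0,"wy": 0,"wz": -8.3,"fingers": 1},{"dx": -20,"dy": -45,"dz": 0,"wx": 0,"wy": 0,"wz": 0,"fingers": 1},{"dx": -20,"dy": -45,"dz": 0,"wx": 0,"wy": 0,"wz": 0,"fingers": 1},{"dx": -20,"dy": -45,"dz": 0,"wx": 0,"wy": 0,"wz": 0,"fingers": 1},{"dx": -20,"dy": -45,"dz": 0,"wx": 0,"wy": 0,"wz": 0,"fingers": 1},{"dx": -20,"dy": -45,"dz": 0,"wx": 0,"wy": 0,"wz": 0,"fingers": 1},{"dx": -20,"dy": -45,"dz": 0,"wx": 0,"wy": 0,"wz": 0,"fingers": 1},{"dx": 0,"dy": 0,"dz": 0,"wx": 0,"wy": 0,"wz": 0,"fingers": 1},{"dx": 0,"dy": 0,"dz": 0,"wx": 0,"wy": 0,"wz": 0,"fingers": 1}]'

```text
time: 1.35
tool_pos: [0.3563, 0.3362, 0.2454]
eef_rot: [-0.192, -3.136, -0.0]
contact_force: [-1.1, 1.3, 0.2]
gripper_width: -0.0
grip_force: 0.0
```

Emit:
drive_tool --steps '[{"dx": -40,"dy": -33,"dz": 0,"wx": 0,"wy": 0,"wz": 0,"fingers": 1},{"dx": -40,"dy": -33,"dz": 0,"wx": 0,"wy": 0,"wz": 0,"fingers": 1},{"dx": -40,"dy": -33,"dz": 0,"wx": 0,"wy": 0,"wz": 0,"fingers": 1},{"dx": -40,"dy": -33,"dz": 0,"wx": 0,"wy": 0,"wz": 0,"fingers": 1},{"dx": -40,"dy": -33,"dz": 0,"wx": 0,"wy": 0,"wz": 0,"fingers": 1},{"dx": -41,"dy": -31,"dz": 0,"wx": 0,"wy": 0,"wz": 0,"fingers": 1},{"dx": 0,"dy": 0,"dz": 35,"wx": 0,"wy": 0,"wz": 0,"fingers": 1},{"dx": 0,"dy": 0,"dz": 35,"wx": 0,"wy": 0,"wz": 0,"fingers": 1},{"dx": 0,"dy": 0,"dz": 35,"wx": 0,"wy": 0,"wz": 0,"fingers": 1},{"dx": 0,"dy": 0,"dz": 0,"wx": 0,"wy": 0,"wz": 0,"fingers": 1}]'

```text
time: 2.6
tool_pos: [0.5703, 0.1128, 0.1379]
eef_rot: [-0.189, -3.131, 0.003]
contact_force: [-0.2, -0.2, 0.3]
gripper_width: -0.0
grip_force: 0.0
```

Run:
```python
from cell import manip
import cv2
from h import *
o=manip.observe();p=o["tool_pos"];print(p)
c=manip.camera("scene")
for z in(0,.014,.027):print(z,proj(c,p-[0,0,z]))
cv2.imwrite("pics/s1.png",cv2.resize(c["frame"][100:250,180:380,::-1],None,fx=4,fy=4,interpolation=3))
```

```text
[0.57033638 0.11283567 0.13791798]
0 [278.76698118 170.50270851]
0.014 [278.16013842 176.0395769 ]
0.027 [277.61076934 181.05205208]
```

View pics/s1.png

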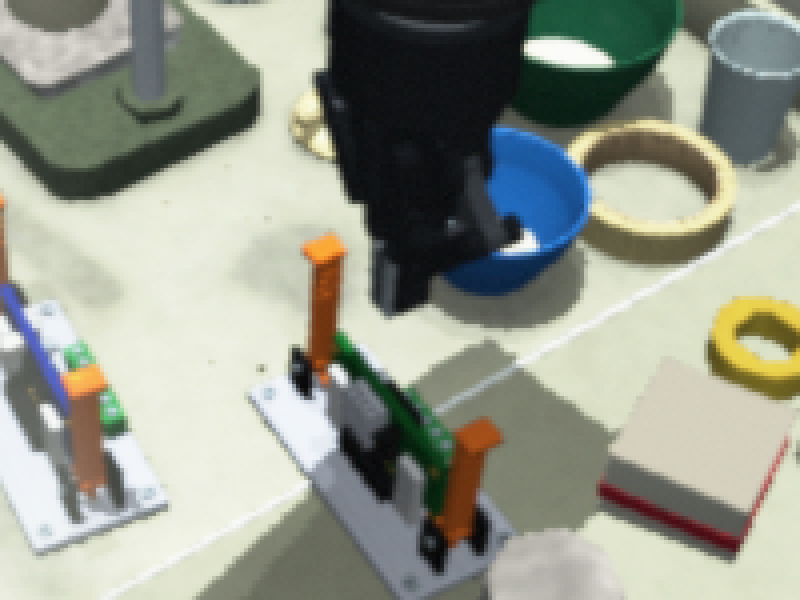

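The fingertips project where expected, 14 mm ahead of the TCP. A dark linkage sticks out at crop (515,225), so I'll check it from above before going down.

Run:
```python
from cell import manip
import cv2
from h import *
c=manip.camera("top");p=manip.observe()["tool_pos"]
print(proj(c,p-[0,0,.014]),proj(c,p+[.05,0,0]),proj(c,p+[0,.05,0]))
im=cv2.convertScaleAbs(c["frame"][60:210,200:400,::-1],alpha=1.8,beta=30)
s=manip.camera("scene")["frame"][95:185,250:330,::-1]
s=cv2.convertScaleAbs(s,alpha=3,beta=40)
a=cv2.resize(im,None,fx=2.2,fy=2.2,interpolation=3);b=cv2.resize(s,None,fx=4,fy=4,interpolation=3)[:330]
b=cv2.copyMakeBorder(b,0,a.shape[0]-b.shape[0] if a.shape[0]>b.shape[0] else 0,0,0,0)
print(a.shape,b.shape);cv2.imwrite("pics/t2.png",np.hstack([a[:330],b[:330]]))
```

```text
[290.83569786 134.88115963] [291.94620461 103.03670032] [260.4965752  132.29472954]
(330, 440, 3) (330, 320, 3)
```

View pics/t2.png

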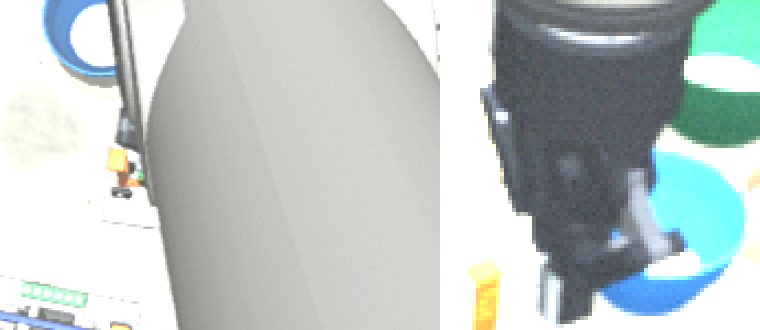

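Run:
```python
import pickle
from h import *
c=pickle.load(open("d.pkl","rb"))["scene"]
p=np.array([.5703,.1128,.1239])
f=lambda x,y:(250+(x-440)/4,95+y/4)
for n,q in(("relbow",(680,240)),("ltop",(490,90)),("lbot",(520,210)),("tip",(570,320)),("bodyR",(650,180))):
  for h in(0,.03,.06,.09):
    d=(ray(c,*f(*q),p[2]+h)-p)*1000;print(n,h,"u",round(d[:2]@[.122,.9925]),"xperp",round(d[:2]@[.9925,-.122]))
```

```text
relbow 0 u 18 xperp 81
relbow 0.03 u -6 xperp 59
relbow 0.06 u -30 xperp 38
relbow 0.09 u -55 xperp 17
ltop 0 u 153 xperp 58
ltop 0.03 u 122 xperp 38
ltop 0.06 u 91 xperp 18
ltop 0.09 u 59 xperp -3
lbot 0 u 70 xperp 26
lbot 0.03 u 43 xperp 7
lbot 0.06 u 16 xperp -11
lbot 0.09 u -11 xperp -30
tip 0 u -1 xperp 8
tip 0.03 u -25 xperp -9
tip 0.06 u -48 xperp -27
tip 0.09 u -71 xperp -44
bodyR 0 u 60 xperp 92
bodyR 0.03 u 33 xperp 70
bodyR 0.06 u 7 xperp 48
bodyR 0.09 u -20 xperp 26
```

The linkage elbow is about 90 mm above the tips, so it clears the levers. I'll go down between them and push the left lever outward.

Emit:
drive_tool --steps '[{"dx": -1.5,"dy": 0,"dz": 22,"wx": 0,"wy": 0,"wz": 0,"fingers": 1},{"dx": 0,"dy": 0,"dz": 22,"wx": 0,"wy": 0,"wz": 0,"fingers": 1},{"dx": 0,"dy": 15,"dz": 0,"wx": 0,"wy": 0,"wz": 0,"fingers": 1},{"dx": 0,"dy": 15,"dz": 0,"wx": 0,"wy": 0,"wz": 0,"fingers": 1},{"dx": 0,"dy": 8,"dz": 0,"wx": 0,"wy": 0,"wz": 0,"fingers": 1},{"dx": 0,"dy": 8,"dz": 0,"wx": 0,"wy": 0,"wz": 0,"fingers": 1},{"dx": 0,"dy": 8,"dz": 0,"wx": 0,"wy": 0,"wz": 0,"fingers": 1},{"dx": 0,"dy": 8,"dz": 0,"wx": 0,"wy": 0,"wz": 0,"fingers": 1},{"dx": 0,"dy": 8,"dz": 0,"wx": 0,"wy": 0,"wz": 0,"fingers": 1},{"dx": 0,"dy": 0,"dz": 0,"wx": 0,"wy": 0,"wz": 0,"fingers": 1}]'

```text
time: 4.0
tool_pos: [0.5817, 0.1822, 0.0962]
eef_rot: [-0.19, -3.136, -0.0]
contact_force: [0.3, -0.4, -0.3]
gripper_width: -0.001
grip_force: 0.0
```

Emit:
drive_tool --steps '[{"dx": 0,"dy": 4,"dz": 1,"wx": 0,"wy": 0,"wz": 0,"fingers": 1},{"dx": 0,"dy": 4,"dz": 1,"wx": 0,"wy": 0,"wz": 0,"fingers": 1},{"dx": 0,"dy": 3,"dz": 1,"wx": 0,"wy": 0,"wz": 0,"fingers": 1},{"dx": 0,"dy": 0,"dz": 0,"wx": 0,"wy": 0,"wz": 0,"fingers": 1},{"dx": 0,"dy": 0,"dz": 0,"wx": 0,"wy": 0,"wz": 0,"fingers": 1},{"dx": 0,"dy": 0,"dz": 0,"wx": 0,"wy": 0,"wz": 0,"fingers": 1},{"dx": 0,"dy": 0,"dz": 0,"wx": 0,"wy": 0,"wz": 0,"fingers": 1},{"dx": 0,"dy": 0,"dz": 0,"wx": 0,"wy": 0,"wz": 0,"fingers": 1},{"dx": 0,"dy": 0,"dz": 0,"wx": 0,"wy": 0,"wz": 0,"fingers": 1},{"dx": 0,"dy": 0,"dz": 0,"wx": 0,"wy": 0,"wz": 0,"fingers": 1}]'

```text
time: 5.25
tool_pos: [0.5831, 0.1923, 0.0933]
eef_rot: [-0.192, -3.136, 0.0]
contact_force: [0.5, -0.4, 0.4]
gripper_width: 0.001
grip_force: 0.0
```

Run:
```python
from cell import manip
import cv2
c=manip.camera("scene")
cv2.imwrite("pics/s3.png",cv2.resize(c["frame"][100:250,180:380,::-1],None,fx=4,fy=4,interpolation=3))
```

```text
(no output)
```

View pics/s3.png

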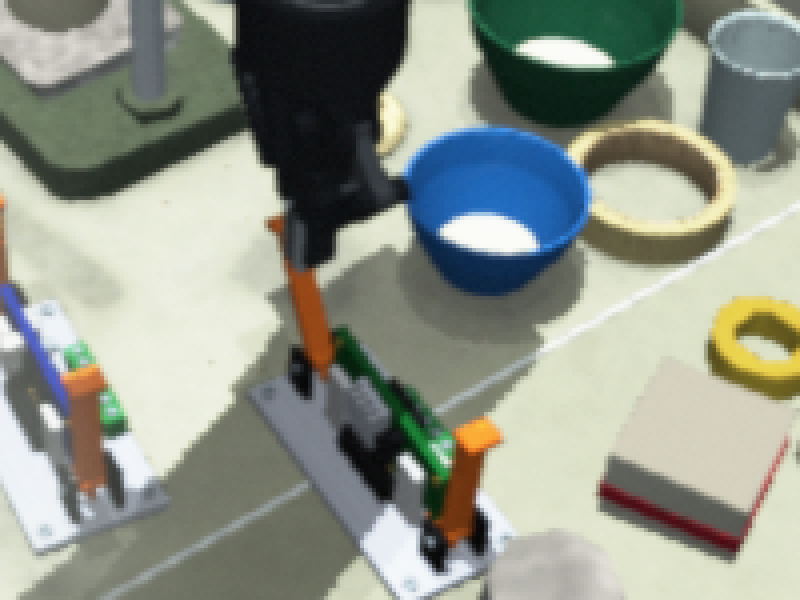

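The left lever is well out, with its top near crop (280,225). Contact force is still low, so I'll ease it further toward the stop and watch the force.

Emit:
drive_tool --steps '[{"dx": 0,"dy": 2,"dz": 2,"wx": 0,"wy": 0,"wz": 0,"fingers": 1},{"dx": 0,"dy": 2,"dz": 2,"wx": 0,"wy": 0,"wz": 0,"fingers": 1},{"dx": 0,"dy": 1,"dz": 1,"wx": 0,"wy": 0,"wz": 0,"fingers": 1},{"dx": 0,"dy": 0,"dz": 0,"wx": 0,"wy": 0,"wz": 0,"fingers": 1},{"dx": 0,"dy": 0,"dz": 0,"wx": 0,"wy": 0,"wz": 0,"fingers": 1},{"dx": 0,"dy": 0,"dz": 0,"wx": 0,"wy": 0,"wz": 0,"fingers": 1},{"dx": 0,"dy": 0,"dz": 0,"wx": 0,"wy": 0,"wz": 0,"fingers": 1},{"dx": 0,"dy": 0,"dz": 0,"wx": 0,"wy": 0,"wz": 0,"fingers": 1},{"dx": 0,"dy": 0,"dz": 0,"wx": 0,"wy": 0,"wz": 0,"fingers": 1},{"dx": 0,"dy": 0,"dz": 0,"wx": 0,"wy": 0,"wz": 0,"fingers": 1}]'

```text
time: 6.55
tool_pos: [0.5837, 0.1972, 0.0883]
eef_rot: [0.192, 3.136, -0.0]
contact_force: [-0.7, -0.3, 0.3]
gripper_width: 0.003
grip_force: 0.0
```

Emit:
drive_tool --steps '[{"dx": 0,"dy": 2,"dz": 0,"wx": 0,"wy": 0,"wz": 0,"fingers": 1},{"dx": 0,"dy": 2,"dz": 0,"wx": 0,"wy": 0,"wz": 0,"fingers": 1},{"dx": 0,"dy": 0,"dz": 0,"wx": 0,"wy": 0,"wz": 0,"fingers": 1},{"dx": 0,"dy": 0,"dz": 0,"wx": 0,"wy": 0,"wz": 0,"fingers": 1},{"dx": 0,"dy": 0,"dz": 0,"wx": 0,"wy": 0,"wz": 0,"fingers": 1},{"dx": 0,"dy": 0,"dz": 0,"wx": 0,"wy": 0,"wz": 0,"fingers": 1},{"dx": 0,"dy": 0,"dz": 0,"wx": 0,"wy": 0,"wz": 0,"fingers": 1},{"dx": 0,"dy": 0,"dz": 0,"wx": 0,"wy": 0,"wz": 0,"fingers": 1},{"dx": 0,"dy": 0,"dz": 0,"wx": 0,"wy": 0,"wz": 0,"fingers": 1},{"dx": 0,"dy": 0,"dz": 0,"wx": 0,"wy": 0,"wz": 0,"fingers": 1}]'

```text
time: 7.8
tool_pos: [0.5842, 0.2012, 0.0883]
eef_rot: [-0.192, -3.136, 0.0]
contact_force: [-0.8, -0.7, 0.0]
gripper_width: -0.0
grip_force: 0.4
```

The geometry puts the left lever at about 0.7 rad or more. Now I'll lift, cross over and start on the right lever.

Emit:
drive_tool --steps '[{"dx": 0,"dy": -3,"dz": -22,"wx": 0,"wy": 0,"wz": 0,"fingers": 1},{"dx": 0,"dy": -28,"dz": 0,"wx": 0,"wy": 0,"wz": 0,"fingers": 1},{"dx": 0,"dy": -30,"dz": 0,"wx": 0,"wy": 0,"wz": 0,"fingers": 1},{"dx": 0,"dy": -30,"dz": 0,"wx": 0,"wy": 0,"wz": 0,"fingers": 1},{"dx": 0,"dy": -30,"dz": 0,"wx": 0,"wy": 0,"wz": 0,"fingers": 1},{"dx": 0,"dy": 0,"dz": 14,"wx": 0,"wy": 0,"wz": 0,"fingers": 1},{"dx": 0,"dy": -8,"dz": 0,"wx": 0,"wy": 0,"wz": 0,"fingers": 1},{"dx": 0,"dy": -8,"dz": 0,"wx": 0,"wy": 0,"wz": 0,"fingers": 1},{"dx": 0,"dy": -8,"dz": 0,"wx": 0,"wy": 0,"wz": 0,"fingers": 1},{"dx": 0,"dy": 0,"dz": 0,"wx": 0,"wy": 0,"wz": 0,"fingers": 1}]'

```text
time: 9.05
tool_pos: [0.5666, 0.0567, 0.0965]
eef_rot: [0.193, 3.135, -0.0]
contact_force: [0.1, 0.3, -0.4]
gripper_width: -0.001
grip_force: 0.0
```

Emit:
drive_tool --steps '[{"dx": 0,"dy": -6,"dz": 0,"wx": 0,"wy": 0,"wz": 0,"fingers": 1},{"dx": 0,"dy": -6,"dz": 0,"wx": 0,"wy": 0,"wz": 0,"fingers": 1},{"dx": 0,"dy": -6,"dz": 0,"wx": 0,"wy": 0,"wz": 0,"fingers": 1},{"dx": 0,"dy": -6,"dz": 1,"wx": 0,"wy": 0,"wz": 0,"fingers": 1},{"dx": 0,"dy": -3,"dz": 2,"wx": 0,"wy": 0,"wz": 0,"fingers": 1},{"dx": 0,"dy": -2,"dz": 2,"wx": 0,"wy": 0,"wz": 0,"fingers": 1},{"dx": 0,"dy": 0,"dz": 0,"wx": 0,"wy": 0,"wz": 0,"fingers": 1},{"dx": 0,"dy": 0,"dz": 0,"wx": 0,"wy": 0,"wz": 0,"fingers": 1},{"dx": 0,"dy": 0,"dz": 0,"wx": 0,"wy": 0,"wz": 0,"fingers": 1},{"dx": 0,"dy": 0,"dz": 0,"wx": 0,"wy": 0,"wz": 0,"fingers": 1}]'

```text
time: 10.3
tool_pos: [0.5629, 0.0285, 0.0913]
eef_rot: [-0.192, -3.136, 0.0]
contact_force: [-0.4, -0.4, -0.6]
gripper_width: -0.005
grip_force: 0.0
```

Emit:
drive_tool --steps '[{"dx": 0,"dy": -2,"dz": 2,"wx": 0,"wy": 0,"wz": 0,"fingers": 1},{"dx": 0,"dy": -2,"dz": 1,"wx": 0,"wy": 0,"wz": 0,"fingers": 1},{"dx": 0,"dy": -1,"dz": 0,"wx": 0,"wy": 0,"wz": 0,"fingers": 1},{"dx": 0,"dy": 0,"dz": 0,"wx": 0,"wy": 0,"wz": 0,"fingers": 1},{"dx": 0,"dy": 0,"dz": 0,"wx": 0,"wy": 0,"wz": 0,"fingers": 1},{"dx": 0,"dy": 3,"dz": -20,"wx": 0,"wy": 0,"wz": 0,"fingers": 1},{"dx": 0,"dy": 0,"dz": -30,"wx": 0,"wy": 0,"wz": 0,"fingers": 1},{"dx": 0,"dy": 0,"dz": -50,"wx": 0,"wy": 0,"wz": 0,"fingers": 1},{"dx": 0,"dy": 0,"dz": -50,"wx": 0,"wy": 0,"wz": 0,"fingers": 1},{"dx": 0,"dy": 0,"dz": 0,"wx": 0,"wy": 0,"wz": 0,"fingers": 1}]'

```text
time: 11.55
tool_pos: [0.5643, 0.0262, 0.242]
eef_rot: [0.192, 3.13, 0.003]
contact_force: [-1.3, -0.3, -0.8]
gripper_width: 0.0
grip_force: 0.0
```

Run:
```python
from cell import manip
import cv2
from h import *
c=manip.camera("scene")
C=np.array([.572,.112,0]);u=np.array([.122,.9925,0])
for sg in(1,-1):
  for th in(.5,.6,.7,.75):
    q=C+sg*u*(.061+.076*np.sin(th))+[0,0,.026+.076*np.cos(th)]
    print(sg,th,((proj(c,q)-[180,100])*4).round())
cv2.imwrite("pics/s4.png",cv2.resize(c["frame"][100:250,180:380,::-1],None,fx=4,fy=4,interpolation=3))
```

```text
1 0.5 [286. 220.]
1 0.6 [280. 218.]
1 0.7 [273. 217.]
1 0.75 [270. 217.]
-1 0.5 [512. 501.]
-1 0.6 [519. 518.]
-1 0.7 [526. 534.]
-1 0.75 [529. 543.]
```

View pics/s4.png

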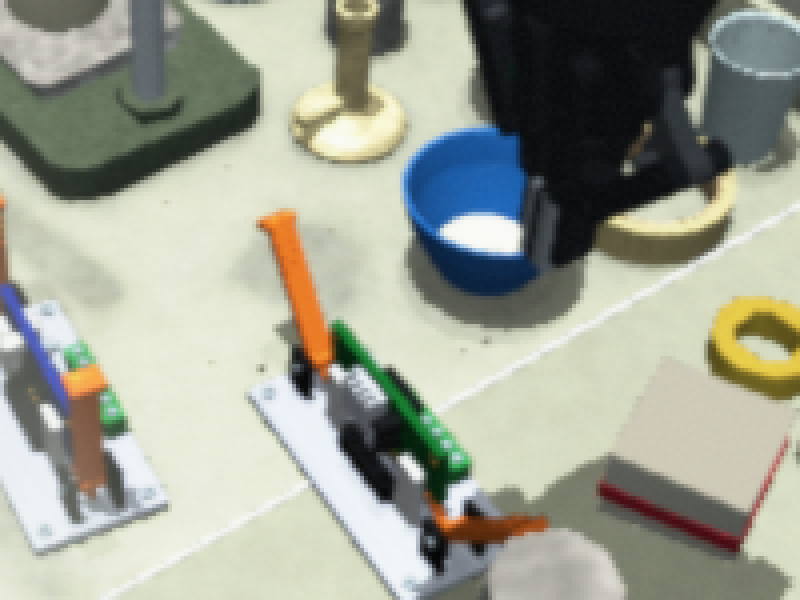

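The right lever is well out, at crop (530,525). The left one is at about (283,215) and its angle is unclear from this view. I'll clear the arm from the top view and measure.

Emit:
drive_tool --steps '[{"dx": 0,"dy": -30,"dz": -10,"wx": 0,"wy": 0,"wz": 0,"fingers": 1},{"dx": 0,"dy": -30,"dz": -10,"wx": 0,"wy": 0,"wz": 0,"fingers": 1},{"dx": 0,"dy": -30,"dz": -10,"wx": 0,"wy": 0,"wz": 0,"fingers": 1},{"dx": 0,"dy": -30,"dz": 0,"wx": 0,"wy": 0,"wz": 0,"fingers": 1},{"dx": 0,"dy": -20,"dz": 0,"wx": 0,"wy": 0,"wz": 0,"fingers": 1},{"dx": 0,"dy": 0,"dz": 0,"wx": 0,"wy": 0,"wz": 0,"fingers": 1},{"dx": 0,"dy": 0,"dz": 0,"wx": 0,"wy": 0,"wz": 0,"fingers": 1},{"dx": 0,"dy": 0,"dz": 0,"wx": 0,"wy": 0,"wz": 0,"fingers": 1},{"dx": 0,"dy": 0,"dz": 0,"wx": 0,"wy": 0,"wz": 0,"fingers": 1},{"dx": 0,"dy": 0,"dz": 0,"wx": 0,"wy": 0,"wz": 0,"fingers": 1}]'

```text
time: 12.85
tool_pos: [0.5457, -0.1121, 0.2683]
eef_rot: [-0.191, -3.136, -0.0]
contact_force: [-0.4, -1.1, 0.7]
gripper_width: -0.002
grip_force: 0.0
```

Run:
```python
from cell import manip
import cv2
from h import *
c=manip.camera("top")
C=np.array([.572,.112,0]);u=np.array([.122,.9925,0])
for sg in(1,-1):
  for th in(0,.5,.6,.7,.75):
    for off in(-.004,.004):
      q=C+sg*u*(.061+.076*np.sin(th)+off*np.cos(th))+[0,0,.026+.076*np.cos(th)-off*np.sin(th)]
      print(sg,th,off,((proj(c,q)-[220,100])*4).round())
cv2.imwrite("pics/t5.png",cv2.resize(c["frame"][100:200,220:400,::-1],None,fx=4,fy=4,interpolation=3))
```

```text
1 0 -0.004 [150. 133.]
1 0 0.004 [131. 130.]
1 0.5 -0.004 [ 65. 124.]
1 0.5 0.004 [ 50. 124.]
1 0.6 -0.004 [ 50. 124.]
1 0.6 0.004 [ 36. 124.]
1 0.7 -0.004 [ 37. 124.]
1 0.7 0.004 [ 24. 124.]
1 0.75 -0.004 [ 31. 124.]
1 0.75 0.004 [ 18. 125.]
-1 0 -0.004 [415. 172.]
-1 0 0.004 [434. 174.]
-1 0.5 -0.004 [499. 187.]
-1 0.5 0.004 [513. 192.]
-1 0.6 -0.004 [513. 191.]
-1 0.6 0.004 [526. 195.]
-1 0.7 -0.004 [525. 195.]
-1 0.7 0.004 [537. 199.]
-1 0.75 -0.004 [531. 197.]
-1 0.75 0.004 [542. 201.]
```

View pics/t5.png

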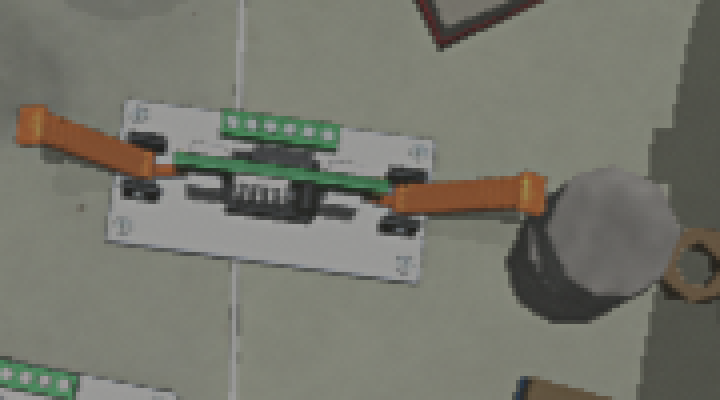

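The top view shows both levers well out. Their inner top edges are at about (44,124) and (519,193), which the projection puts at roughly 0.65 rad each. I'll check the board height from both views and then hand in.

Run:
```python
import pickle,cv2
from h import *
d=pickle.load(open("d.pkl","rb"));t,s=d["top"],d["scene"]
def tri(a,b):
    A=[];B=[]
    for c,(u,v) in((t,a),(s,b)):
        T=c["cam_to_world"];r=T[:3,:3]@np.linalg.inv(c["K"])@[u,v,1];r/=np.linalg.norm(r)
        P=np.eye(3)-np.outer(r,r);A.append(P);B.append(P@T[:3,3])
    return np.linalg.solve(sum(A),sum(B))
f=lambda x,y:(220+x/4,100+y/4);g=lambda x,y:(180+x/4,100+y/4)
print(tri(f(175,157),g(337,324)),tri(f(391,188),g(463,462)))
print(((proj(t,[.5768,.1593,.058])-[220,100])*4),)
```

```text
[0.57624446 0.15733977 0.06818374] [0.56806892 0.05939073 0.0673439 ]
[171.53931603 158.84114197]
```

The board has risen about 10 mm, so its origin is near 30 mm against a 27 mm limit. There is plenty of time, so I'll push both levers nearer their stops for margin.

Emit:
drive_tool --steps '[{"dx": 0,"dy": 40,"dz": 0,"wx": 0,"wy": 0,"wz": 0,"fingers": 1},{"dx": 0,"dy": 40,"dz": 0,"wx": 0,"wy": 0,"wz": 0,"fingers": 1},{"dx": 0,"dy": 40,"dz": 0,"wx": 0,"wy": 0,"wz": 0,"fingers": 1},{"dx": 0,"dy": 32,"dz": 0,"wx": 0,"wy": 0,"wz": 0,"fingers": 1},{"dx": 0,"dy": 0,"dz": 40,"wx": 0,"wy": 0,"wz": 0,"fingers": 1},{"dx": 0,"dy": 0,"dz": 40,"wx": 0,"wy": 0,"wz": 0,"fingers": 1},{"dx": 0,"dy": 0,"dz": 40,"wx": 0,"wy": 0,"wz": 0,"fingers": 1},{"dx": 0,"dy": 0,"dz": 40,"wx": 0,"wy": 0,"wz": 0,"fingers": 1},{"dx": 0,"dy": 0,"dz": 20,"wx": 0,"wy": 0,"wz": 0,"fingers": 1},{"dx": 0,"dy": 0,"dz": 0,"wx": 0,"wy": 0,"wz": 0,"fingers": 1}]'

```text
time: 14.15
tool_pos: [0.5633, 0.0383, 0.0871]
eef_rot: [-0.192, -3.133, 0.001]
contact_force: [-0.2, 0.1, 0.1]
gripper_width: 0.003
grip_force: 0.0
```

Emit:
drive_tool --steps '[{"dx": 0,"dy": -5,"dz": 0,"wx": 0,"wy": 0,"wz": 0,"fingers": 1},{"dx": 0,"dy": -5,"dz": 0,"wx": 0,"wy": 0,"wz": 0,"fingers": 1},{"dx": 0,"dy": -3,"dz": 0,"wx": 0,"wy": 0,"wz": 0,"fingers": 1},{"dx": 0,"dy": -2,"dz": 0,"wx": 0,"wy": 0,"wz": 0,"fingers": 1},{"dx": 0,"dy": -1,"dz": 0,"wx": 0,"wy": 0,"wz": 0,"fingers": 1},{"dx": 0,"dy": -1,"dz": 0,"wx": 0,"wy": 0,"wz": 0,"fingers": 1},{"dx": 0,"dy": 0,"dz": 0,"wx": 0,"wy": 0,"wz": 0,"fingers": 1},{"dx": 0,"dy": 0,"dz": 0,"wx": 0,"wy": 0,"wz": 0,"fingers": 1},{"dx": 0,"dy": 0,"dz": 0,"wx": 0,"wy": 0,"wz": 0,"fingers": 1},{"dx": 0,"dy": 0,"dz": 0,"wx": 0,"wy": 0,"wz": 0,"fingers": 1}]'

```text
time: 15.4
tool_pos: [0.5621, 0.0216, 0.0883]
eef_rot: [-0.192, -3.136, 0.0]
contact_force: [-0.1, 2.0, -0.5]
gripper_width: -0.004
grip_force: 1.0
```

Emit:
drive_tool --steps '[{"dx": 0,"dy": -1,"dz": 0,"wx": 0,"wy": 0,"wz": 0,"fingers": 1},{"dx": 0,"dy": -1,"dz": 0,"wx": 0,"wy": 0,"wz": 0,"fingers": 1},{"dx": 0,"dy": -1,"dz": 0,"wx": 0,"wy": 0,"wz": 0,"fingers": 1},{"dx": 0,"dy": 0,"dz": 0,"wx": 0,"wy": 0,"wz": 0,"fingers": 1},{"dx": 0,"dy": 0,"dz": 0,"wx": 0,"wy": 0,"wz": 0,"fingers": 1},{"dx": 0,"dy": 0,"dz": 0,"wx": 0,"wy": 0,"wz": 0,"fingers": 1},{"dx": 0,"dy": 0,"dz": 0,"wx": 0,"wy": 0,"wz": 0,"fingers": 1},{"dx": 0,"dy": 0,"dz": 0,"wx": 0,"wy": 0,"wz": 0,"fingers": 1},{"dx": 0,"dy": 0,"dz": 0,"wx": 0,"wy": 0,"wz": 0,"fingers": 1},{"dx": 0,"dy": 0,"dz": 0,"wx": 0,"wy": 0,"wz": 0,"fingers": 1}]'

```text
time: 16.65
tool_pos: [0.5618, 0.0192, 0.0884]
eef_rot: [0.191, 3.136, 0.001]
contact_force: [0.2, 5.3, 1.5]
gripper_width: -0.0
grip_force: 2.7
```

Force has risen to 5 N, so the right lever is at its stop. Now the left one.

Emit:
drive_tool --steps '[{"dx": 0,"dy": 3,"dz": -30,"wx": 0,"wy": 0,"wz": 0,"fingers": 1},{"dx": 0,"dy": 7,"dz": -30,"wx": 0,"wy": 0,"wz": 0,"fingers": 1},{"dx": 0,"dy": 40,"dz": 0,"wx": 0,"wy": 0,"wz": 0,"fingers": 1},{"dx": 0,"dy": 40,"dz": 0,"wx": 0,"wy": 0,"wz": 0,"fingers": 1},{"dx": 0,"dy": 40,"dz": 0,"wx": 0,"wy": 0,"wz": 0,"fingers": 1},{"dx": 0,"dy": 38,"dz": 0,"wx": 0,"wy": 0,"wz": 0,"fingers": 1},{"dx": 0,"dy": 0,"dz": 0,"wx": 0,"wy": 0,"wz": 0,"fingers": 1},{"dx": 0,"dy": 0,"dz": 30,"wx": 0,"wy": 0,"wz": 0,"fingers": 1},{"dx": 0,"dy": 0,"dz": 30,"wx": 0,"wy": 0,"wz": 0,"fingers": 1},{"dx": 0,"dy": 0,"dz": 0,"wx": 0,"wy": 0,"wz": 0,"fingers": 1}]'

```text
time: 17.9
tool_pos: [0.581, 0.1836, 0.0866]
eef_rot: [-0.193, -3.132, 0.004]
contact_force: [0.1, 0.1, 0.8]
gripper_width: -0.004
grip_force: 0.0
```

Emit:
drive_tool --steps '[{"dx": 0,"dy": 5,"dz": 0,"wx": 0,"wy": 0,"wz": 0,"fingers": 1},{"dx": 0,"dy": 5,"dz": 0,"wx": 0,"wy": 0,"wz": 0,"fingers": 1},{"dx": 0,"dy": 3,"dz": 0,"wx": 0,"wy": 0,"wz": 0,"fingers": 1},{"dx": 0,"dy": 1,"dz": 0,"wx": 0,"wy": 0,"wz": 0,"fingers": 1},{"dx": 0,"dy": 1,"dz": 0,"wx": 0,"wy": 0,"wz": 0,"fingers": 1},{"dx": 0,"dy": 1,"dz": 0,"wx": 0,"wy": 0,"wz": 0,"fingers": 1},{"dx": 0,"dy": 0,"dz": 0,"wx": 0,"wy": 0,"wz": 0,"fingers": 1},{"dx": 0,"dy": 0,"dz": 0,"wx": 0,"wy": 0,"wz": 0,"fingers": 1},{"dx": 0,"dy": 0,"dz": 0,"wx": 0,"wy": 0,"wz": 0,"fingers": 1},{"dx": 0,"dy": 0,"dz": 0,"wx": 0,"wy": 0,"wz": 0,"fingers": 1}]'

```text
time: 19.15
tool_pos: [0.5842, 0.2011, 0.0883]
eef_rot: [-0.192, -3.136, 0.0]
contact_force: [0.4, -0.3, 0.4]
gripper_width: -0.0
grip_force: 0.2
```

Emit:
drive_tool --steps '[{"dx": 0,"dy": 1,"dz": 0,"wx": 0,"wy": 0,"wz": 0,"fingers": 1},{"dx": 0,"dy": 1,"dz": 0,"wx": 0,"wy": 0,"wz": 0,"fingers": 1},{"dx": 0,"dy": 1,"dz": 0,"wx": 0,"wy": 0,"wz": 0,"fingers": 1},{"dx": 0,"dy": 1,"dz": 0,"wx": 0,"wy": 0,"wz": 0,"fingers": 1},{"dx": 0,"dy": 0,"dz": 0,"wx": 0,"wy": 0,"wz": 0,"fingers": 1},{"dx": 0,"dy": 0,"dz": 0,"wx": 0,"wy": 0,"wz": 0,"fingers": 1},{"dx": 0,"dy": 0,"dz": 0,"wx": 0,"wy": 0,"wz": 0,"fingers": 1},{"dx": 0,"dy": 0,"dz": 0,"wx": 0,"wy": 0,"wz": 0,"fingers": 1},{"dx": 0,"dy": 0,"dz": 0,"wx": 0,"wy": 0,"wz": 0,"fingers": 1},{"dx": 0,"dy": 0,"dz": 0,"wx": 0,"wy": 0,"wz": 0,"fingers": 1}]'

```text
time: 20.4
tool_pos: [0.5846, 0.2052, 0.0883]
eef_rot: [-0.192, -3.136, -0.0]
contact_force: [-0.6, -1.7, 0.3]
gripper_width: -0.0
grip_force: 0.5
```

Emit:
drive_tool --steps '[{"dx": 0,"dy": -3,"dz": -20,"wx": 0,"wy": 0,"wz": 0,"fingers": 1},{"dx": 0,"dy": 0,"dz": -40,"wx": 0,"wy": 0,"wz": 0,"fingers": 1},{"dx": 0,"dy": 0,"dz": -40,"wx": 0,"wy": 0,"wz": 0,"fingers": 1},{"dx": 0,"dy": 0,"dz": -40,"wx": 0,"wy": 0,"wz": 0,"fingers": 1},{"dx": 0,"dy": 0,"dz": -10,"wx": 0,"wy": 0,"wz": 0,"fingers": 1},{"dx": 0,"dy": -10,"dz": 0,"wx": 0,"wy": 0,"wz": 0,"fingers": 1},{"dx": 0,"dy": 0,"dz": 0,"wx": 0,"wy": 0,"wz": 0,"fingers": 1},{"dx": 0,"dy": 0,"dz": 0,"wx": 0,"wy": 0,"wz": 0,"fingers": 1},{"dx": 0,"dy": 0,"dz": 0,"wx": 0,"wy": 0,"wz": 0,"fingers": 1},{"dx": 0,"dy": 0,"dz": 0,"wx": 0,"wy": 0,"wz": 0,"fingers": 1}]'

```text
time: 21.65
tool_pos: [0.583, 0.1924, 0.2379]
eef_rot: [-0.191, -3.135, 0.001]
contact_force: [0.4, 0.6, 0.2]
gripper_width: 0.002
grip_force: 0.0
```

Run:
```python
from cell import manip
import cv2
c=manip.camera("scene")
cv2.imwrite("pics/s6.png",cv2.resize(c["frame"][100:250,180:380,::-1],None,fx=4,fy=4,interpolation=3))
```

```text
(no output)
```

View pics/s6.png

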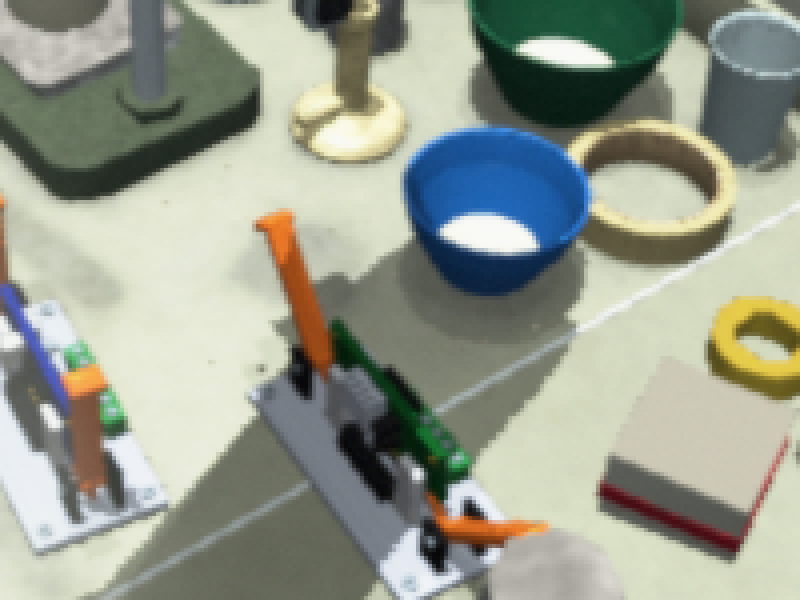

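The green board stands raised and upright with both levers out, at crop (280,220) and (535,530). The blue board is still seated and the robot is clear of everything, so I'm handing in.

```bash
python3 -c "
from cell import manip
print(manip.finish_job())"
```

```text
the job is handed in; nothing more can be done
None
```

I handed the job in at about 22 s with both green levers swung out to about 0.7 rad by my estimate; the hand-in returned no verdict. The green board measured about 10 mm up (origin near 30 mm, limit 27 mm) before a last push on both levers, and the last picture shows it upright, the blue board still seated and the arm clear.

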